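Dock the wheeled vial caddy

TASK

Push the little wheeled vial caddy forwards, at first straight ahead until both of its front swivel castors trail straight behind their pivots, then steer it into the outlined bay of the docking block and press it home, so that the ball on its nose snaps into the catch and its nose bears on the two rubber stops. Once it is home keep leaning on its tail with about 10 N (never as much as 25 N on the caddy) for one second, then let go and draw the hand clear. Never lift or tip the caddy, keep the two jars standing in it, and leave the other glassware alone.

Things in the scene. Friction and masses are not known exactly. Their poses are not given: they have to be found in the camera images.
- caddy: white plastic tray caddy on four 24 mm black wheels, loose, 0.6 to 1 kg loaded; rolls with about 1 N. Origin on the bench under the tray's middle; +x to its nose, +y to its left, +z up. Tray 150 mm long (x -75 to +75), 104 wide, underside 30 and floor top 36 mm above the bench; all four walls rise to 70 mm
- caddy_tail (a point): middle of the outer face of the tail wall (x = -75, y = 0, 55 mm up in the caddy's frame; axes as the caddy's). The wall is flat and upright, 104 mm wide, 30 to 70 mm above the bench: push here, low, e.g. with two spread fingertips level with the wall (tips some 45 mm up, so that only they touch)
- rear_axle (a point): middle of the rear axle (x = -50, y = 0, 12 mm up in the caddy's frame). The two rear wheels, at y = +-42 mm, cannot swivel and grip sideways, so the caddy rolls along its own x here and turns about points on this axle's line
- caddy_nose (a point): middle of the flat nose face (x = +75, y = 0, 48 mm up in the caddy's frame; axes as the caddy's); this face meets the stops
- stud_ball (a point): centre of the 12 mm steel ball at the end of a 6 mm thick stud that sticks out of the nose: x = +111, y = 0, 48 mm up in the caddy's frame
- castor_hub_left (a point): centre of the left front castor's wheel. The castor swivels freely about an upright pivot at x = +45, y = +36 mm in the caddy's frame, this point 14 mm from it and 12 mm up: at x = +31, y = +36 when the castor trails straight, elsewhere on that circle when turned. It swings round within some 60 mm of rolling
- castor_hub_right (a point): centre of the right front castor's wheel. The castor swivels freely about an upright pivot at x = +45, y = -36 mm in the caddy's frame, this point 14 mm from it and 12 mm up: at x = +31, y = -36 when the castor trails straight, elsewhere on that circle when turned. It swings round within some 60 mm of rolling
- dock: grey docking block fixed to the bench, 65 mm deep, 124 wide, 66 high; +x points into it, the way the caddy drives in. Origin on the bench, midway between two round black rubber stops (22 mm, 44 either side, 47 up) in their foremost plane. Stops and catch are clamped together 0 to 9 mm deeper than that, differently each time, unmeasured: feel for them. Taped black outline before it: the bay
- catch (a point): midway between two sprung white rollers (12 mm thick, 8 mm apart) at x = +32, y = 0, 48 mm up in the dock's frame (0 to 9 mm deeper, like the stops). An open funnel leads in, 40 mm wide 4 mm behind the stops' faces, 17 mm at 23. The ball needs about 6 to 9 N to pass, then snaps on and stays caught; next the nose meets the almost rigid stops. Home: nose on the stops, axes parallel to the dock's
- vial_a: closed jar with a white lid, 42 mm in diameter, 85 mm high, 0.08 to 0.15 kg, standing loose in the front pocket of the caddy on its left; origin at the centre of its underside
- vial_b: closed jar with a black lid, 42 mm in diameter, 85 mm high, 0.08 to 0.15 kg, standing loose in the front pocket of the caddy on its right; origin at the centre of its underside
- beaker: glass beaker, 80 mm across, 95 mm high, bystander; origin at the centre of its underside
- reagent: clear reagent bottle with a blue cap, 72 mm across, 125 mm high, bystander; origin at the centre of its underside
- tube_rack: white tube rack, 60 x 140 mm, 83 mm high with its tubes, bystander; origin at the centre of its underside
Things that resemble listed ones, but are neither listed nor needed, are in the scene too. Leave any orange or yellow look-alike of the caddy alone.

How it is judged:
On the way, in this order (a step that is already met when the one before it is completed fails the run):
1. the caddy has been rolled 30 mm or more and both castors trail straight (each wheel within about 23 degrees of straight behind its pivot) before its nose comes within 60 mm of the stops (x of each of castor_hub_left, castor_hub_right in the frame of caddy below 0.0335 m and y of castor_hub_left in the frame of caddy between 0.0305 and 0.0415 m and y of castor_hub_right in the frame of caddy between -0.0415 and -0.0305 m and distance of caddy from where it was at the start of the episode above 0.03 m and x of caddy_nose in the frame of dock below -0.06 m), for 0.1 s.
2. the caddy is home in the catch (nose bearing on the stops, within 5 mm of the middle, square within 0.06 rad) while the fingers lean on it with 7 to 13 N for half a second (x of caddy_nose in the frame of dock above -0.001 m and y of caddy_nose in the frame of dock between -0.005 and 0.005 m and angle between the x axis of caddy and the x axis of dock, either way round below 0.06 rad and contact force between the fingers and caddy between 7 and 13 N), for 0.5 s.
At the end, for the whole second after the job is handed in: the caddy rests level in the catch, nose bearing on the stops (at most 1 mm short of the dock's origin plane), within 5 mm of the middle, square within 0.06 rad, both jars upright on its floor, the hand clear (x of caddy_nose in the frame of dock above -0.001 m and y of caddy_nose in the frame of dock between -0.005 and 0.005 m and angle between the x axis of caddy and the x axis of dock, either way round below 0.06 rad and linear speed of caddy below 0.01 m/s and angle between caddy's own z axis and vertical below 0.05 rad and angle between each of vial_a, vial_b's own z axis and vertical below 0.15 rad and z of vial_a in the frame of caddy between 0.03 and 0.045 m and z of vial_b in the frame of caddy between 0.03 and 0.045 m); the robot touches nothing.
It fails at once if 25 N or more between the fingers and the caddy (contact force between the fingers and caddy above 25 N).
It fails at once if the caddy is tipped by more than 0.15 rad or lifted by more than 10 mm (angle between caddy's own z axis and vertical above 0.15 rad or height (world z) of caddy above 0.01 m).
It fails at once if a jar in the caddy falls over (angle between any of vial_a, vial_b's own z axis and vertical above 0.5 rad).
It fails at once if the beaker, reagent bottle or tube rack is moved by more than 20 mm (distance of any of beaker, reagent, tube_rack from where it was at the start of the episode above 0.02 m).
It also fails if it takes over 70 s, if anything falls off the work surface, if the arm or the gripper's body presses on something with over 40 N, if the wrist force passes 120 N, or if a joint passes its speed limit or range.

ROBOT

A 6-joint arm with a two-finger parallel gripper is mounted at the origin on the work surface. World frame = base frame: x ahead of the robot, y to its left, z up, the work surface at z = 0. Lengths are in m, angles in rad, forces in N, time in s.
With the tool pointing down it reaches from about 0.3 to 1 m from the base axis. Payload 5.1 kg.
Tool frame: the origin (TCP) lies on the centre line of the jaws, within the pads' length; the fingertips stand 25 mm ahead of it and the grasp point (between the pads) lies 6 mm ahead of it; z points along the fingers, y is the line along which they close (so a half turn about z gives the same grasp; the last joint's range is limited). The gripper opens to 95 mm and grips with 3 to 60 N. Pads are 20 mm wide; open, the fingers measure 119 mm over their backs; the gripper's body (75 mm by 180 mm) begins 59 mm behind the grasp point.
Start: joints at [-1.418, 0.124, 1.65, -0, 1.367, -0.083], TCP at [0.152, -0.632, 0.207] pointing down, gripper open.
Joint ranges: [-2.61, 2.61], [-1.02, 2.33], [0.03, 2.71], [-1.35, 4.49], [0.32, 2.68], [-2.91, 2.91]. Speed limits (rad/s): [2.57, 2.57, 3.14, 3.14, 3.14, 3.14].

INTERFACE

Orientations are given as a 3x3 rotation matrix whose columns are the frame's x, y, z axes.
In Python, from workcell import bot gives the robot as it stands. The module is installed in compiled form; this text tells all that it offers.
- The arm moves only by the tool move_arm, never from a script. Its argument "deltas" is a list of rows, each an object with "slide": the shift along the tool's x, y, z in units of 30 mm (1.0 is 30 mm), a list of three; "angular": the turn, a rotation vector about the tool's x, y, z in rad, a list of three; "hand": the finger opening in mm, from 0 to 95.1. In form: [{"slide": [x, y, z], "angular": [rx, ry, rz], "hand": hand}, ...]. A call has 1 to 20 rows; each row shifts and turns the commanded pose from where the row before left it, along the tool's axes as they then stand; what a row does not reach is not made up. A row lasts 1/8 s, in which the tool goes at most 62.5 mm and 10.7 degrees, less where a joint would pass 70% of its speed; a pose out of reach is approached as far as the arm can. A call is refused whole if a number of a shift passes 1 or a number of a turn 0.188, either way. A call with a gripper value outside its range is refused whole. The fingers move at their own pace and stop on an object; "force" is the grip in N (left out, the last holds). Time passes only in rows, so rows that do not move let the fingers close. It gives the time, the measured TCP pose, the force, the opening and the grip force at its end, in the units of the state.
- bot.get_obs(): the state, without advancing time (a new reading comes with each control period).
- bot.snapshot(name): name is "scene" or "top" or "wrist"; returns the picture (420x560x3 uint8, red, green, blue); there is no depth.
- bot.calibration(name): a dict with "fx", "fy", "cx", "cy" (pixels), "world_from_camera" (4x4, takes a point from camera to world coordinates); the wrist camera has in their place "hand_eye" (4x4, takes a point from camera to tool coordinates, whose origin is the TCP and whose axes are the flange's). Camera axes: x right, y down, z forward; pixel columns grow to the right and rows downward; lengths in m; the calibration is good to about 2 mm. A picture is of the moment at which its call begins: read the wrist's pose just before it. calibration takes no time and is no camera call.
- bot.finish_job(): hands the job in; it is judged then, once.
The state is a dict: "clock": time; "joint_positions": joint angles; "qd": joint speeds; "effort": joint torques, N m; "position": TCP position; "eef_rot": TCP orientation; "ft_force": force on the tool from outside, world axes, zero at the start; "torque": the same for the moment, N m; "width": finger opening in m; "grasp_force": force on a finger pad.
Only numpy, scipy, OpenCV 4.12 (cv2) and the standard library are available. Lean on these libraries where they do the work, as an engineer would, in place of code of your own. Each camera call takes 0.05 s, during which the arm holds its last target. There are 200 camera calls.

## Working session

There is one attempt and no reset: what is moved stays moved. The work goes in short steps, Python scripts to look and compute and a tool call to move; the robot and the scene stay as the last step left them, time stands still between calls to the robot, and variables do not carry over. Pictures are saved under pics/ and viewed, at most 10 in all, crops included, and the job is handed in when it is done.

Besides the shell and the picture viewer there is one more tool, called after "Request:" as name([rows], argument=value, ...), one row to a line, values as JSON. move_arm: Moves the arm, as the interface text tells. Its arguments: {"type":"object","properties":{"deltas":{"type":"array"},"force":{"type":"number"}},"required":["deltas"]}

```bash
mkdir -p pics; python3 - <<'E'
from workcell import bot
import cv2,numpy as np
o=bot.get_obs();print(o['clock'],o['position'],np.round(o['eef_rot'],3).tolist(),o['width'],o['ft_force'])
for n in('scene','top'):
    cv2.imwrite(f'pics/{n}0.png',bot.snapshot(n)[:,:,::-1]);c=bot.calibration(n);print(n,c)
print(bot.calibration('wrist'))
E
```

```text
0.0 [ 0.15173512 -0.63138584  0.20528974] [[0.972, 0.234, -0.0], [0.234, -0.972, 0.002], [0.0, -0.002, -1.0]] 0.0951005100051695 [ 1.10708198  0.16875439 -0.18759805]
scene {'fx': 397.65079895023337, 'fy': 397.65079895023337, 'cx': 284.2590636650009, 'cy': 214.2355903495279, 'world_from_camera': array([[-0.20606749,  0.84450442, -0.49431617,  0.95615738],
       [ 0.97853191,  0.17958981, -0.10110782,  0.06853091],
       [ 0.00338814, -0.50453918, -0.86338215,  0.80998413],
       [ 0.        ,  0.        ,  0.        ,  1.        ]])}
top {'fx': 391.6702479513258, 'fy': 391.6702479513258, 'cx': 276.1584201427983, 'cy': 216.24110827210112, 'world_from_camera': array([[-0.02423941, -0.98194361,  0.18761448,  0.37804549],
       [-0.99970545,  0.02358193, -0.00573594,  0.00299866],
       [ 0.00120806, -0.18769826, -0.98222599,  0.92906508],
       [ 0.        ,  0.        ,  0.        ,  1.        ]])}
{'fx': 297.04107466478786, 'fy': 297.04107466478786, 'cx': 278.8435641999294, 'cy': 204.09295658928085, 'hand_eye': array([[ 8.68711589e-05, -9.69710837e-01, -2.44255779e-01,
         6.79855572e-02],
       [ 9.99999532e-01,  3.19513675e-04, -9.12833082e-04,
        -4.28353132e-04],
       [ 9.63227194e-04, -2.44255585e-01,  9.69710411e-01,
        -1.78969301e-01],
       [ 0.00000000e+00,  0.00000000e+00,  0.00000000e+00,
         1.00000000e+00]])}
```

View pics/top0.png

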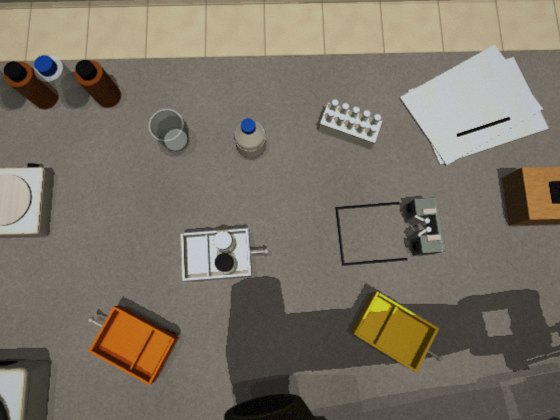

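View pics/scene0.png

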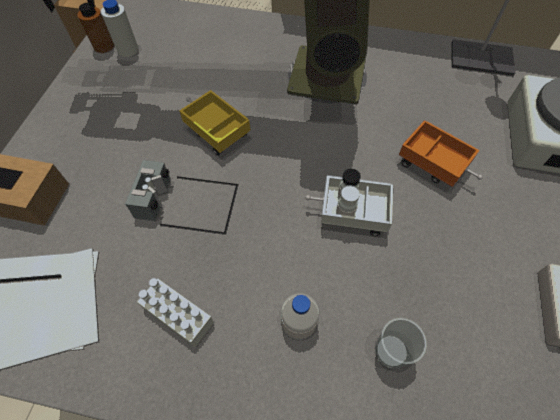

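The top view shows the white caddy at (215,254) with its nose to the right (stud near 265,251). The dock is at (425,225), the bay outline runs from 337 to 407, and the orange and yellow look-alikes are lower down. The scene view agrees. I'll measure next.

```bash
cat > h.py <<'E'
import numpy as np,cv2
from workcell import bot
def ray(name,px,z,o=None):
    c=bot.calibration(name)
    if name=='wrist':
        T=np.eye(4);T[:3,:3]=o['eef_rot'];T[:3,3]=o['position'];T=T@c['hand_eye']
    else:T=c['world_from_camera']
    px=np.atleast_2d(np.asarray(px,float))
    d=np.c_[(px[:,0]-c['cx'])/c['fx'],(px[:,1]-c['cy'])/c['fy'],np.ones(len(px))]@T[:3,:3].T
    return T[:3,3]+d*((z-T[2,3])/d[:,2])[:,None]
def proj(name,P,o=None):
    c=bot.calibration(name)
    if name=='wrist':
        T=np.eye(4);T[:3,:3]=o['eef_rot'];T[:3,3]=o['position'];T=T@c['hand_eye']
    else:T=c['world_from_camera']
    p=(np.atleast_2d(P)-T[:3,3])@T[:3,:3]
    return np.c_[p[:,0]/p[:,2]*c['fx']+c['cx'],p[:,1]/p[:,2]*c['fy']+c['cy']]
E
python3 - <<'E'
from h import *
im=cv2.imread('pics/top0.png')
a=im[215:300,165:285];b=im[185:275,325:455]
a=cv2.resize(a,None,fx=6,fy=6,interpolation=cv2.INTER_CUBIC);cv2.imwrite('pics/ca.png',a)
b=cv2.resize(b,None,fx=6,fy=6,interpolation=cv2.INTER_CUBIC);cv2.imwrite('pics/cb.png',b)
hsv=cv2.cvtColor(im,cv2.COLOR_BGR2HSV)
m=((hsv[:,:,2]>150)&(hsv[:,:,1]<60)).astype(np.uint8);m[:,:170]=0;m[:215]=0;m[300:]=0;m[:,285:]=0
m2=cv2.morphologyEx(cv2.morphologyEx(m,cv2.MORPH_CLOSE,np.ones((5,5))),cv2.MORPH_OPEN,np.ones((7,7)))
ct=max(cv2.findContours(m2,0,2)[0],key=cv2.contourArea)
print(cv2.minAreaRect(ct));W=ray('top',ct[:,0],.07)[:,:2]
r=cv2.minAreaRect((W*1000).astype(np.float32));print(r,cv2.boxPoints(r))
g=im.max(2).astype(int)
m=(g<60).astype(np.uint8);m[:,:330]=0;m[:,412:]=0;m[:195]=0;m[275:]=0
n,l,s,c=cv2.connectedComponentsWithStats(m,connectivity=8)
i=1+s[1:,4].argmax();ys,xs=np.nonzero(l==i);print(s[i])
# outline edges: line fits
P=ray('top',np.c_[xs,ys],0)[:,:2]*1000
r=cv2.minAreaRect(P.astype(np.float32));print(r,cv2.boxPoints(r))
E
```

```text
((214.68963623046875, 254.06005859375), (47.27787780761719, 69.25471496582031), 85.76361083984375)
((461.6650085449219, 134.2694091796875), (103.75013732910156, 150.0986328125), 2.971977710723877) [[405.9686   206.5282  ]
 [413.75082   56.631435]
 [517.36145   62.01062 ]
 [509.5792   211.90738 ]]
[335 202  72  63 371]
((510.0502014160156, -227.70989990234375), (141.0855712890625, 156.60018920898438), 3.473783493041992) [[ 434.89267 -153.828  ]
 [ 444.38138 -310.14044]
 [ 585.20776 -301.5918 ]
 [ 575.719   -145.27936]]
```

View pics/ca.png

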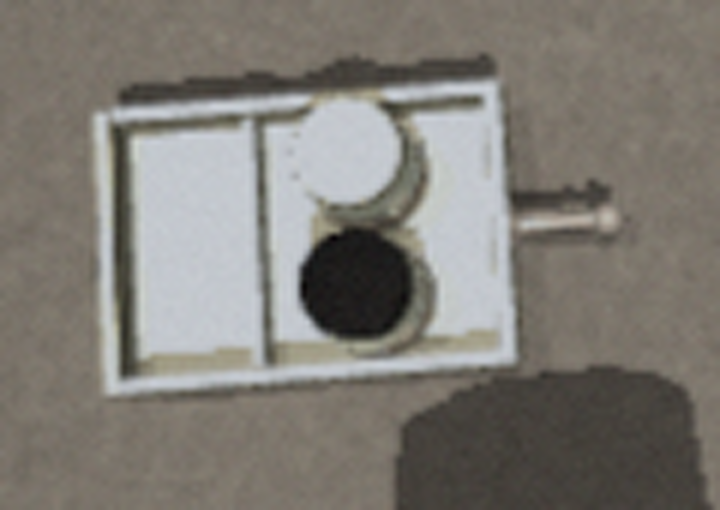

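View pics/cb.png

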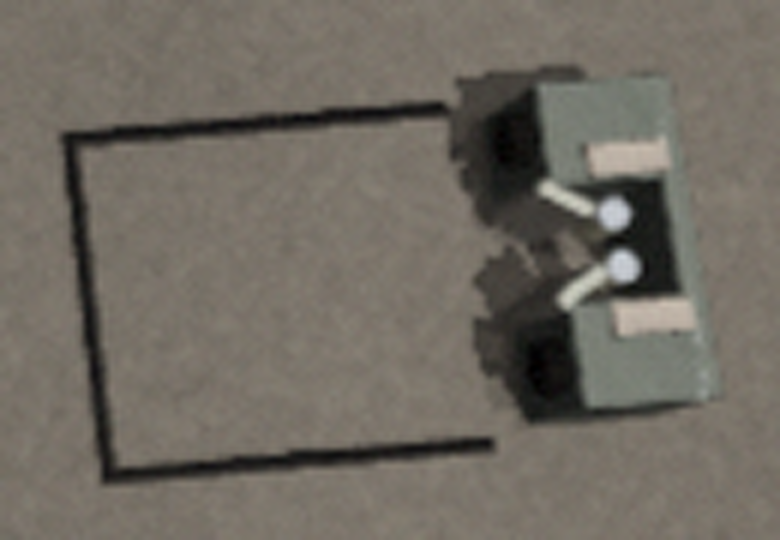

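```bash
python3 - <<'E'
from h import *
im=cv2.imread('pics/top0.png');g=im.max(2).astype(float)
def line(p,q,n=40,half=5):
    p,q=np.array(p,float),np.array(q,float);t=(q-p)/np.linalg.norm(q-p);nn=np.array([-t[1],t[0]]);out=[]
    k=np.arange(-half,half+.1,.25)
    for s in np.linspace(.04,.96,n):
        xy=(p+s*(q-p))+k[:,None]*nn
        v=cv2.remap(g.astype(np.float32),xy[:,0:1].astype(np.float32),xy[:,1:2].astype(np.float32),1)[:,0]
        w=np.clip(np.median(v)-20-v,0,None)
        if w.sum()>5:out.append((w[:,None]*xy).sum(0)/w.sum())
    W=ray('top',out,0)[:,:2].astype(np.float32)
    f=cv2.fitLine(W,cv2.DIST_HUBER,0,.001,.001).ravel();return f[2:],f[:2]*np.sign(-f[1]) if abs(f[1])>.5 else f[:2]
A=lambda x,y:(325+x/6,185+y/6)
L=line(A(75,133),A(430,107));R=line(A(110,474),A(480,445));B=line(A(71,150),A(105,465))
print('left',L,'right',R,'back',B)
d=(L[1]+R[1]);d/=np.linalg.norm(d);n=np.array([-d[1],d[0]])
print('dir',d,np.arctan2(*d[::-1]),'lat L,R',L[0]@n,R[0]@n,'back',B[0]@d, 'backdir',B[1]@n)
for nm,p,z in[('rollL',A(614,213),.06),('rollR',A(623,266),.06),('rearL',A(672,78),.066),('rearR',A(716,400),.066),('frontL',A(538,88),.066),('frontR',A(590,408),.066)]:
    w=ray('top',[p],z)[0];print(nm,w,'along',w[:2]@d,'lat',w[:2]@n)
C=lambda x,y:(165+x/6,215+y/6)
c=np.array([.46167,.13427]);cd=np.array([.0519,-.99865]);cn=np.array([.99865,.0519])
for nm,p,z in[('ball',C(610,218),.048),('tailL',C(97,112),.07),('tailR',C(108,392),.07),('noseL',C(498,80),.07),('noseR',C(517,362),.07)]:
    w=ray('top',[p],z)[0][:2];print(nm,w,(w-c)@cd,(w-c)@cn)
print('caddy in dock',(c@d),(c@n))
# scene view second check: ball & rollers triangulate rough
E
```

```text
left (array([ 0.57684934, -0.21336967], dtype=float32), array([ 0.06008659, -0.99819314], dtype=float32)) right (array([ 0.44161826, -0.2292989 ], dtype=float32), array([ 0.06129743, -0.99811953], dtype=float32)) back (array([ 0.5014385, -0.1524407], dtype=float32), array([0.99813783, 0.06099939], dtype=float32))
dir [ 0.06069202 -0.99815655] -1.510067 lat L,R 0.5628361 0.42688754 back 0.18259299 backdir 1.0
rollL [ 0.5260827  -0.34270208  0.06      ] along 0.3739993507798296 lat 0.5043136049282722
rollR [ 0.50588819 -0.3441224   0.06      ] along 0.37419140108873394 lat 0.48407012426173807
rearL [ 0.57619992 -0.367218    0.066     ] along 0.4015117941437082 lat 0.5528505179265839
rearR [ 0.45443436 -0.37107594  0.066     ] along 0.397972423361385 lat 0.43107527905626686
frontL [ 0.57354521 -0.31628035  0.066     ] along 0.3505069248949604 lat 0.5532922130556919
frontR [ 0.45261614 -0.32445394  0.066     ] along 0.35132601540003744 lat 0.43208999525093733
ball [0.46643077 0.02116882] 0.11319557521893088 -0.0011156110522327605
tailL [0.50792461 0.20914218] -0.07237048551294868 0.05007803675174863
tailR [0.40576704 0.20300813] -0.07154670112494485 -0.05225998420192362
noseL [0.51631651 0.06113061] 0.07587680278261458 0.050776806015401306
noseR [0.41290802 0.05537049] 0.07626225273416012 -0.05279103929862143
caddy in dock -0.10600279315631836 0.468968051299192
```

Request:
move_arm([
  {"slide": [0,0,0],"angular": [0,0,-0.1734],"hand": 70},
  {"slide": [0,0,0],"angular": [0,0,-0.1734],"hand": 70},
  {"slide": [0,0,0],"angular": [0,0,-0.1734],"hand": 70},
  {"slide": [0,0,0],"angular": [0,0,-0.1734],"hand": 70},
  {"slide": [0,0,0],"angular": [0,0,-0.1734],"hand": 70},
  {"slide": [0,0,0],"angular": [0,0,-0.1734],"hand": 70},
  {"slide": [0,0,0],"angular": [0,0,-0.1734],"hand": 70},
  {"slide": [0,0,0],"angular": [0,0,-0.1734],"hand": 70},
  {"slide": [0.967,0.803,0],"angular": [0,0,0],"hand": 70},
  {"slide": [0.967,0.803,0],"angular": [0,0,0],"hand": 70},
  {"slide": [0.967,0.803,0],"angular": [0,0,0],"hand": 70},
  {"slide": [0.967,0.803,0],"angular": [0,0,0],"hand": 70},
  {"slide": [0.967,0.803,0],"angular": [0,0,0],"hand": 70},
  {"slide": [0.967,0.803,0],"angular": [0,0,0],"hand": 70},
  {"slide": [0.967,0.803,0],"angular": [0,0,0],"hand": 70},
  {"slide": [0.967,0.803,0],"angular": [0,0,0],"hand": 70},
  {"slide": [0.967,0.803,0],"angular": [0,0,0],"hand": 70},
  {"slide": [0.967,0.803,0],"angular": [0,0,0],"hand": 70},
  {"slide": [0.967,0.803,0],"angular": [0,0,0],"hand": 70},
])

```text
clock: 2.48
position: [0.4002, -0.2982, 0.2061]
eef_rot: [[-0.052, 0.999, -0.0], [0.999, 0.052, 0.0], [0.0, -0.0, -1.0]]
ft_force: [0.4, -0.3, 0.3]
width: 0.07
grasp_force: 0.0
```

Request:
move_arm([
  {"slide": [0.974,0.147,0],"angular": [0,0,0],"hand": 70},
  {"slide": [0.974,0.147,0],"angular": [0,0,0],"hand": 70},
  {"slide": [0.974,0.147,0],"angular": [0,0,0],"hand": 70},
  {"slide": [0.974,0.147,0],"angular": [0,0,0],"hand": 70},
  {"slide": [0.974,0.147,0],"angular": [0,0,0],"hand": 70},
  {"slide": [0.974,0.147,0],"angular": [0,0,0],"hand": 70},
  {"slide": [0.974,0.147,0],"angular": [0,0,0],"hand": 70},
  {"slide": [0.974,0.147,0],"angular": [0,0,0],"hand": 70},
  {"slide": [0.974,0.147,0],"angular": [0,0,0],"hand": 70},
  {"slide": [0.974,0.147,0],"angular": [0,0,0],"hand": 70},
  {"slide": [0.974,0.147,0],"angular": [0,0,0],"hand": 70},
  {"slide": [0.974,0.147,0],"angular": [0,0,0],"hand": 70},
  {"slide": [0.974,0.147,0],"angular": [0,0,0],"hand": 70},
  {"slide": [0.974,0.147,0],"angular": [0,0,0],"hand": 70},
  {"slide": [0.974,0.147,0],"angular": [0,0,0],"hand": 70},
  {"slide": [0.974,0.147,0],"angular": [0,0,0],"hand": 70},
  {"slide": [0.974,0.147,0],"angular": [0,0,0],"hand": 70},
  {"slide": [0.974,0.147,0],"angular": [0,0,0],"hand": 70},
  {"slide": [0.974,0.147,0],"angular": [0,0,0],"hand": 70},
])

```text
clock: 4.85
position: [0.4542, 0.2602, 0.206]
eef_rot: [[-0.052, 0.999, -0.001], [0.999, 0.052, -0.0], [-0.0, -0.001, -1.0]]
ft_force: [0.3, -0.1, -0.0]
width: 0.0699
grasp_force: 0.0
```

```bash
python3 - <<'E'
from h import *
o=bot.get_obs();print(o['position'])
cv2.imwrite('pics/w1.png',bot.snapshot('wrist')[:,:,::-1])
# expected px of caddy rim corners and the ball in the wrist view
c=np.array([.46167,.13427]);d=np.array([.0519,-.99865]);n=np.array([.99865,.0519])
P=[[*(c+a*d+b*n),z] for a,b,z in[(-.075,.052,.07),(-.075,-.052,.07),(.075,.052,.07),(.075,-.052,.07),(.111,0,.048)]]
print(np.round(proj('wrist',P,o),1))
E
```

```text
[0.45417588 0.26015917 0.20600743]
[[326.3 239.2]
 [234.  239.1]
 [321.6 352.1]
 [238.4 352.1]
 [279.9 362.9]]
```

View pics/w1.png

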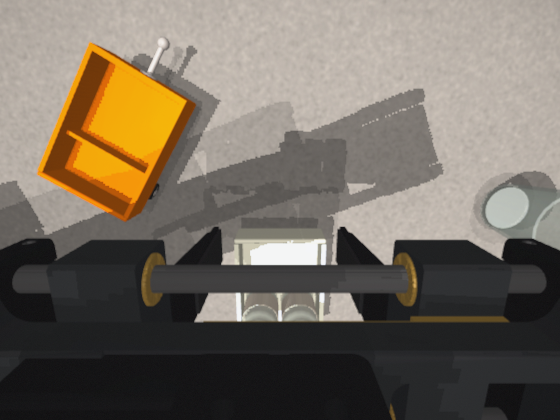

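Request:
move_arm([
  {"slide": [0,0,0.907],"angular": [0,0,0],"hand": 70},
  {"slide": [0,0,0.907],"angular": [0,0,0],"hand": 70},
  {"slide": [0,0,0.907],"angular": [0,0,0],"hand": 70},
  {"slide": [0,0,0.907],"angular": [0,0,0],"hand": 70},
  {"slide": [0,0,0.907],"angular": [0,0,0],"hand": 70},
  {"slide": [-0.4,0,0],"angular": [0,0,0],"hand": 70},
  {"slide": [-0.4,0,0],"angular": [0,0,0],"hand": 70},
  {"slide": [-0.3,0,0],"angular": [0,0,0],"hand": 70},
  {"slide": [-0.067,0,0],"angular": [0,0,0],"hand": 70},
  {"slide": [-0.067,0,0],"angular": [0,0,0],"hand": 70},
  {"slide": [-0.067,0,0],"angular": [0,0,0],"hand": 70},
  {"slide": [-0.067,0,0],"angular": [0,0,0],"hand": 70},
  {"slide": [-0.067,0,0],"angular": [0,0,0],"hand": 70},
  {"slide": [-0.067,0,0],"angular": [0,0,0],"hand": 70},
  {"slide": [-0.067,0,0],"angular": [0,0,0],"hand": 70},
  {"slide": [-0.067,0,0],"angular": [0,0,0],"hand": 70},
])

```text
clock: 6.9
position: [0.4571, 0.2101, 0.0705]
eef_rot: [[-0.052, 0.999, -0.0], [0.999, 0.052, -0.0], [-0.0, -0.0, -1.0]]
ft_force: [0.5, -0.1, -0.2]
width: 0.0699
grasp_force: 0.0
```

```bash
cat >> h.py <<'E'
D=np.array([.0607,-.99816]);N=np.array([.99816,.0607])
def caddy(tag):
    """caddy pose from the ball and the nose edge of the rim, top view, once the tail is hidden by the hand"""
    im=bot.snapshot('top')[:,:,::-1].copy();cv2.imwrite(f'pics/{tag}.png',im);return im
E
python3 - <<'E'
from h import *
im=caddy('t2');cv2.imwrite('pics/t2c.png',cv2.resize(im[200:320,130:330],None,fx=4,fy=4,interpolation=cv2.INTER_CUBIC))
E
```

```text
(no output)
```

View pics/t2c.png

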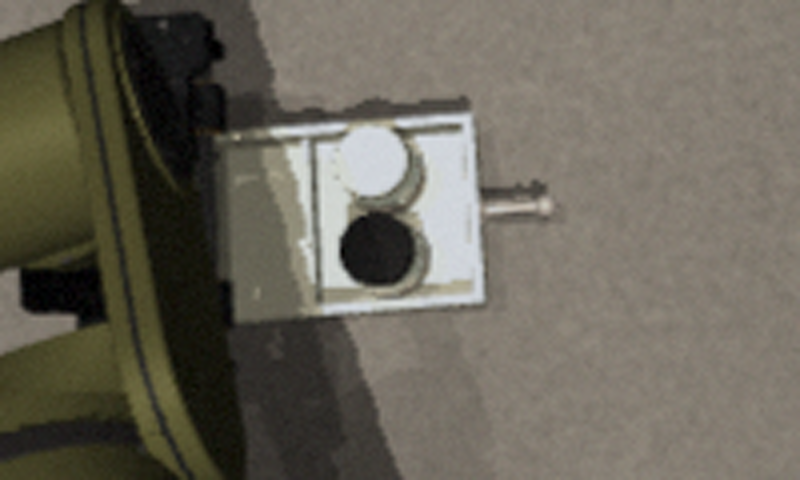

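The ball (265.8,251.3) and nose edge are unmoved, so there is no contact yet. I'll creep on and watch the force.

Request:
move_arm([
  {"slide": [-0.067,0,0],"angular": [0,0,0],"hand": 70},
  {"slide": [-0.067,0,0],"angular": [0,0,0],"hand": 70},
  {"slide": [-0.067,0,0],"angular": [0,0,0],"hand": 70},
  {"slide": [-0.067,0,0],"angular": [0,0,0],"hand": 70},
  {"slide": [-0.067,0,0],"angular": [0,0,0],"hand": 70},
])

```text
clock: 7.58
position: [0.4576, 0.2001, 0.0705]
eef_rot: [[-0.052, 0.999, 0.0], [0.999, 0.052, 0.0], [0.0, 0.0, -1.0]]
ft_force: [-0.3, 0.0, -0.2]
width: 0.07
grasp_force: 0.0
```

```bash
python3 - <<'E'
from h import *
for z in(.05,.07,.1,.13):print(z,ray('top',[[186,225],[187,273],[181.5,233]],z)[:,:2].round(3).tolist())
o=bot.get_obs();print(o['position'],o['ft_force'])
im=caddy('t3')
def ball(im,x0,x1,y0,y1):
    s=im[y0:y1,x0:x1].astype(int).min(2);m=s>np.median(s)+25;ys,xs=np.nonzero(m);return xs.max()+x0,ys[xs>xs.max()-4].mean()+y0
for t in('top0','t2','t3'):
    print(t,ball(cv2.imread(f'pics/{t}.png'),253,285,240,262))
E
```

```text
0.05 [[0.531, 0.203], [0.422, 0.199], [0.512, 0.213]]
0.07 [[0.527, 0.199], [0.421, 0.195], [0.509, 0.208]]
0.1 [[0.522, 0.192], [0.42, 0.188], [0.505, 0.201]]
0.13 [[0.517, 0.185], [0.418, 0.181], [0.5, 0.194]]
[0.45760097 0.20009713 0.07050054] [-0.32125759  0.03160872 -0.21341852]
top0 (np.int64(267), np.float64(251.0))
t2 (np.int64(267), np.float64(251.0))
t3 (np.int64(267), np.float64(251.0))
```

```bash
python3 - <<'E'
from h import *
o=bot.get_obs()
w=bot.snapshot('wrist')[:,:,::-1];s=bot.snapshot('scene')[:,:,::-1];t=cv2.imread('pics/t3.png')
R=lambda a,x,y,W,H,f:cv2.resize(a[y:y+H,x:x+W],None,fx=f,fy=f,interpolation=cv2.INTER_CUBIC)
top=np.hstack([R(s,300,130,100,75,4),R(w,180,180,200,150,2)])
bot_=np.hstack([R(t,160,205,100,75,4),R(w,80,120,400,300,1)])
cv2.imwrite('pics/m4.png',np.vstack([top,bot_]))
c=np.array([.46167,.13427]);d=np.array([.0519,-.99865]);n=np.array([.99865,.0519])
P=[[*(c+a*d+b*n),z] for a,b,z in[(-.075,.052,.07),(-.075,-.052,.07)]]
print(proj('wrist',P,o),proj('scene',P),proj('top',P))
# fingertip predicted
T=o['position'];Rm=o['eef_rot'];F=[T+Rm@np.array([x,y,.025]) for x in(-.01,.01) for y in(.035,-.035)]
print(proj('wrist',F,o),proj('scene',F),proj('top',F))
E
```

```text
[[362.51333395 226.18141651]
 [198.65878956 226.13186793]] [[392.36750895 224.61758025]
 [393.26056641 184.70312311]] [[179.95166361 232.89876517]
 [181.39982929 280.33481314]]
[[327.36730977 240.63303672]
 [231.54228854 240.61995897]
 [328.48315528 214.30611205]
 [230.45941172 214.29382103]] [[381.0799585  221.84282136]
 [382.09924291 195.50827982]
 [390.2256498  223.08700572]
 [390.89562444 196.66123965]] [[191.26399566 241.52531226]
 [192.38229833 272.5815404 ]
 [182.43953554 242.19298916]
 [183.42613596 273.27011151]]
```

View pics/m4.png

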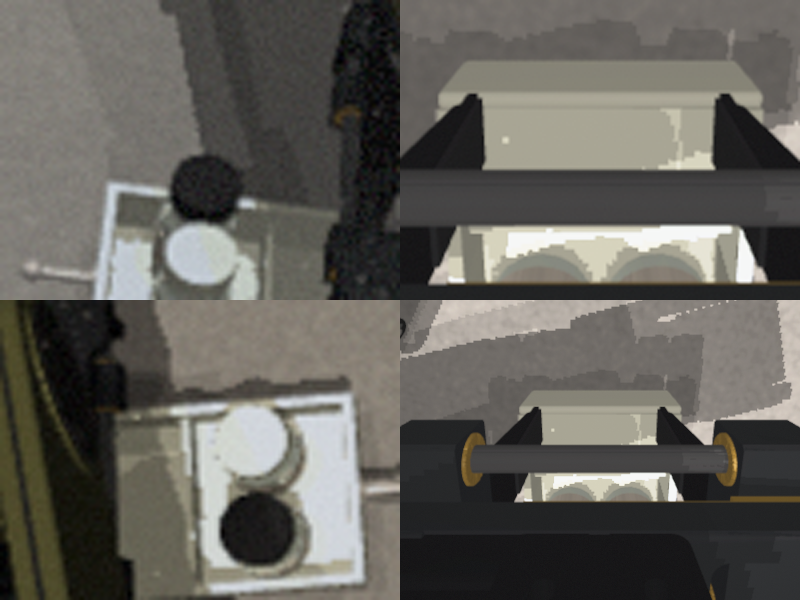

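The composite shows why nothing moved. In the wrist panel the fingers cover the rim at zoom (475,95) and (722,95), so the tips appear to be over the tail rim (wrist row 227) and not behind it. I'll back off and measure the tip height before pushing again.

Request:
move_arm([
  {"slide": [0.5,0,0],"angular": [0,0,0],"hand": 70},
  {"slide": [0.8,0,0],"angular": [0,0,0],"hand": 70},
  {"slide": [0.9,0,0],"angular": [0,0,0],"hand": 70},
  {"slide": [0,0,0],"angular": [0,0,0],"hand": 70},
])

```text
clock: 8.22
position: [0.454, 0.2681, 0.0706]
eef_rot: [[-0.055, 0.998, 0.0], [0.998, 0.055, 0.0], [0.0, 0.0, -1.0]]
ft_force: [-0.2, -0.5, -1.3]
width: 0.0699
grasp_force: 0.0
```

```bash
python3 - <<'E'
from h import *
o=bot.get_obs();print(o['position'],o['width'])
s=bot.snapshot('scene')[:,:,::-1];t=bot.snapshot('top')[:,:,::-1]
R=lambda a,x,y,W,H,f:cv2.resize(a[y:y+H,x:x+W],None,fx=f,fy=f,interpolation=cv2.INTER_CUBIC)
cv2.imwrite('pics/m5.png',R(s,330,140,130,100,6))
T=o['position'];Rm=o['eef_rot']
for z in(-.012,.025):
    F=[T+Rm@np.array([x,y,z]) for x in(-.01,.01) for y in(.035,.047,-.035,-.047)]
    print(z,((proj('scene',F)-[330,140])*6).round())
E
```

```text
[0.45395293 0.26805099 0.07061729] 0.06990256073286143
-0.012 [[524. 466.]
 [525. 495.]
 [522. 302.]
 [521. 275.]
 [582. 474.]
 [583. 503.]
 [577. 309.]
 [576. 282.]]
0.025 [[495. 516.]
 [495. 545.]
 [493. 356.]
 [493. 330.]
 [550. 524.]
 [551. 553.]
 [547. 363.]
 [546. 337.]]
```

View pics/m5.png

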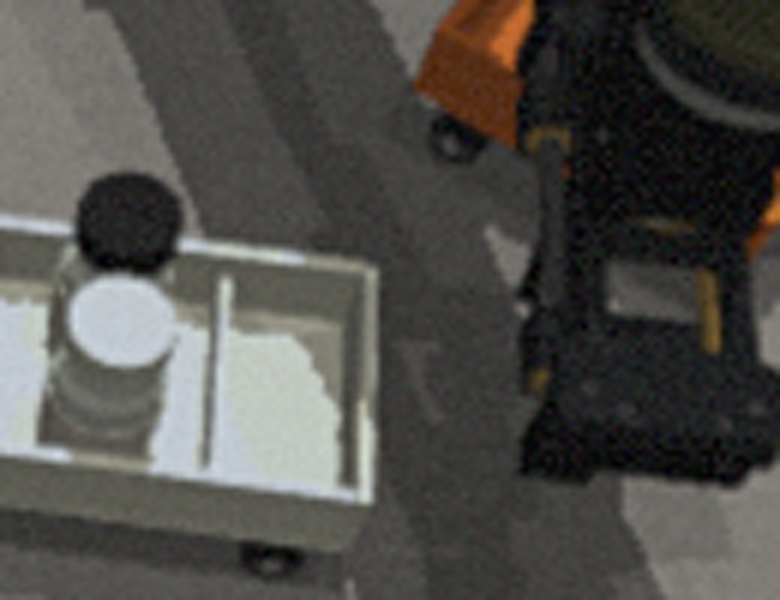

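The caddy tail is at zoom x≈372 and the finger bottom at about (525–585, 475). That matches the tips standing 12–20 mm behind the TCP at this opening, so at 70 mm wide the linkage draws the fingers up. Going down to TCP z = 0.032 is safe under either reading. I'll do that and approach gently.

Request:
move_arm([
  {"slide": [0,0,0.5],"angular": [0,0,0],"hand": 70},
  {"slide": [0,0,0.5],"angular": [0,0,0],"hand": 70},
  {"slide": [0,0,0.28],"angular": [0,0,0],"hand": 70},
  {"slide": [-0.4,0,0],"angular": [0,0,0],"hand": 70},
  {"slide": [-0.4,0,0],"angular": [0,0,0],"hand": 70},
  {"slide": [-0.4,0,0],"angular": [0,0,0],"hand": 70},
  {"slide": [-0.067,0,0],"angular": [0,0,0],"hand": 70},
  {"slide": [-0.067,0,0],"angular": [0,0,0],"hand": 70},
  {"slide": [-0.067,0,0],"angular": [0,0,0],"hand": 70},
  {"slide": [-0.067,0,0],"angular": [0,0,0],"hand": 70},
  {"slide": [-0.067,0,0],"angular": [0,0,0],"hand": 70},
])

```text
clock: 9.7
position: [0.4566, 0.2204, 0.0321]
eef_rot: [[-0.052, 0.999, 0.0], [0.999, 0.052, 0.0], [0.0, 0.0, -1.0]]
ft_force: [-0.7, 1.9, 0.2]
width: 0.0699
grasp_force: 0.6
```

```bash
python3 - <<'E'
from h import *
o=bot.get_obs();print(o['position'],o['ft_force'])
w=bot.snapshot('wrist')[:,:,::-1];cv2.imwrite('pics/w6.png',w[170:300,160:400])
im=caddy('t6')
s=im[240:262,253:290].astype(int).min(2);ys,xs=np.nonzero(s>np.median(s)+25);print(xs.max()+253)
E
```

```text
[0.45656652 0.22036202 0.03213062] [-0.6987214   1.88121223  0.16609607]
267
```

Contact at TCP y = 0.220 with 1.9 N, 11 mm behind the measured tail as expected. Now I'll push straight for about 100 mm.

Request:
move_arm([
  {"slide": [-0.08,0,0],"angular": [0,0,0],"hand": 70},
  {"slide": [-0.1,0,0],"angular": [0,0,0],"hand": 70},
  {"slide": [-0.14,0,0],"angular": [0,0,0],"hand": 70},
  {"slide": [-0.18,0,0],"angular": [0,0,0],"hand": 70},
  {"slide": [-0.2,0,0],"angular": [0,0,0],"hand": 70},
  {"slide": [-0.2,0,0],"angular": [0,0,0],"hand": 70},
  {"slide": [-0.2,0,0],"angular": [0,0,0],"hand": 70},
  {"slide": [-0.2,0,0],"angular": [0,0,0],"hand": 70},
  {"slide": [-0.2,0,0],"angular": [0,0,0],"hand": 70},
  {"slide": [-0.2,0,0],"angular": [0,0,0],"hand": 70},
  {"slide": [-0.2,0,0],"angular": [0,0,0],"hand": 70},
  {"slide": [-0.2,0,0],"angular": [0,0,0],"hand": 70},
  {"slide": [-0.2,0,0],"angular": [0,0,0],"hand": 70},
  {"slide": [-0.2,0,0],"angular": [0,0,0],"hand": 70},
  {"slide": [-0.2,0,0],"angular": [0,0,0],"hand": 70},
  {"slide": [-0.2,0,0],"angular": [0,0,0],"hand": 70},
  {"slide": [-0.2,0,0],"angular": [0,0,0],"hand": 70},
  {"slide": [-0.15,0,0],"angular": [0,0,0],"hand": 70},
  {"slide": [-0.1,0,0],"angular": [0,0,0],"hand": 70},
])

```text
clock: 12.18
position: [0.4618, 0.1195, 0.0321]
eef_rot: [[-0.052, 0.999, 0.0], [0.999, 0.052, -0.0], [-0.0, 0.0, -1.0]]
ft_force: [0.7, 1.1, -0.0]
width: 0.07
grasp_force: 0.7
```

```bash
cat >> h.py <<'E'
def nose(im):
    """ball, nose edge (rim z .07) in the top view -> along D, lateral N (m), heading rel. to dock"""
    hsv=cv2.cvtColor(im,cv2.COLOR_BGR2HSV)
    m=((hsv[:,:,2]>150)&(hsv[:,:,1]<60)).astype(np.uint8);m[:225]=0;m[285:]=0;m[:,395:]=0;m[:,:175]=0
    m=cv2.morphologyEx(cv2.morphologyEx(m,cv2.MORPH_CLOSE,np.ones((5,5))),cv2.MORPH_OPEN,np.ones((7,7)))
    ct=max(cv2.findContours(m,0,2)[0],key=cv2.contourArea)[:,0]
    W=ray('top',ct,.07)[:,:2];L=np.c_[W@D,W@N]
    x1=L[:,0].max();mid=L[:,1].mean()
    e=L[(L[:,0]>x1-.006)];f=np.polyfit(e[:,1],e[:,0],1)
    sides=[]
    for k in(1,-1):
        q=L[(L[:,0]>x1-.07)&(L[:,0]<x1-.008)];top=(k*q[:,1]).max();q=q[k*q[:,1]>top-.006];sides.append(np.polyfit(q[:,0]-x1,q[:,1],1))
    s=np.array(sides)
    print('nose s %.4f edge-heading %.3f | sides slope %s width %.3f mid lat at nose %.4f at -75 %.4f'%(f@[s[:,1].mean(),1],-f[0],s[:,0].round(3),s[0,1]-s[1,1],s[:,1].mean(),s[:,1].mean()-.075*s[:,0].mean()))
    return ct
E
python3 - <<'E'
from h import *
o=bot.get_obs();print(o['position'],o['ft_force'],'tcp s,l',o['position'][:2]@D,o['position'][:2]@N)
nose(cv2.imread('pics/top0.png'))
im=caddy('t7');nose(im)
cv2.imwrite('pics/t7c.png',np.vstack([cv2.resize(im[190:280,190:450],None,fx=3,fy=3,interpolation=cv2.INTER_CUBIC),cv2.resize(bot.snapshot('scene')[130:230,150:410,::-1],None,fx=3,fy=3,interpolation=cv2.INTER_CUBIC)]))
E
```

```text
[0.46182251 0.11947679 0.03209167] [ 0.6914157   1.1318652  -0.03384735] tcp s,l -0.09122432740419448 0.46822499482741725
nose s -0.0323 edge-heading -0.015 | sides slope [0.056 0.031] width 0.101 mid lat at nose 0.4707 at -75 0.4674
nose s 0.0696 edge-heading -0.025 | sides slope [ 0.015 -0.024] width 0.103 mid lat at nose 0.4676 at -75 0.4679
```

View pics/t7c.png

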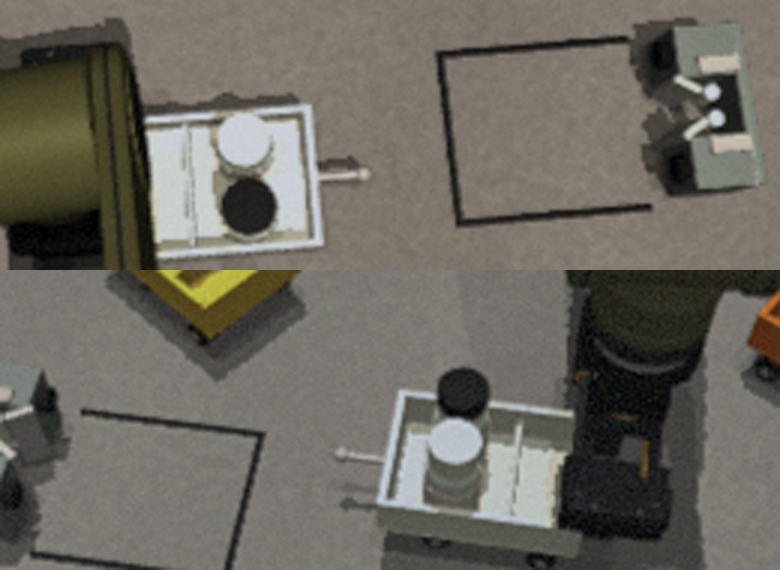

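Castors have had 100 mm of straight rolling. The top panel shows the caddy straight, with its ball at zoom (365,173), and the dock about 26 mm to the left. The nose is at s = 0.070 and the stops at about 0.34, so I'll start an S-curve to the left.

Request:
move_arm([
  {"slide": [-0.1,0,0],"angular": [0,0,0],"hand": 70},
  {"slide": [-0.167,-0.026,0],"angular": [0,0,-0.024],"hand": 70},
  {"slide": [-0.167,-0.026,0],"angular": [0,0,-0.024],"hand": 70},
  {"slide": [-0.167,-0.026,0],"angular": [0,0,-0.024],"hand": 70},
  {"slide": [-0.167,-0.026,0],"angular": [0,0,-0.024],"hand": 70},
  {"slide": [-0.167,-0.026,0],"angular": [0,0,-0.024],"hand": 70},
  {"slide": [-0.167,-0.026,0],"angular": [0,0,-0.024],"hand": 70},
  {"slide": [-0.167,-0.026,0],"angular": [0,0,-0.024],"hand": 70},
  {"slide": [-0.167,-0.026,0],"angular": [0,0,-0.024],"hand": 70},
  {"slide": [-0.167,-0.026,0],"angular": [0,0,-0.024],"hand": 70},
  {"slide": [-0.167,-0.026,0],"angular": [0,0,-0.024],"hand": 70},
  {"slide": [-0.167,0,0],"angular": [0,0,0],"hand": 70},
  {"slide": [-0.167,0,0],"angular": [0,0,0],"hand": 70},
  {"slide": [-0.167,0,0],"angular": [0,0,0],"hand": 70},
  {"slide": [-0.167,0,0],"angular": [0,0,0],"hand": 70},
  {"slide": [-0.167,0,0],"angular": [0,0,0],"hand": 70},
  {"slide": [-0.167,0,0],"angular": [0,0,0],"hand": 70},
])

```text
clock: 14.4
position: [0.471, 0.0371, 0.0321]
eef_rot: [[-0.288, 0.958, -0.0], [0.958, 0.288, 0.0], [0.0, -0.0, -1.0]]
ft_force: [-1.6, 1.1, 0.2]
width: 0.0701
grasp_force: 0.7
```

```bash
python3 - <<'E'
from h import *
o=bot.get_obs();R=o['eef_rot'];d=-R[:2,0];p=o['position'][:2]
print(o['ft_force'],'tcp s,l',p@D,p@N,'tool heading',np.arctan2(d@N,d@D),'axle est',(p+.036*d)@D,(p+.036*d)@N)
im=caddy('t8')
ct=nose(im)
r=cv2.minAreaRect((ray('top',ct,.07)[:,:2]*1000).astype(np.float32));b=cv2.boxPoints(r)/1000;print(r[1],np.c_[b@D,b@N].round(4).tolist())
E
```

```text
[-1.64829451  1.11721274  0.18437371] tcp s,l -0.008453138985387881 0.4723382372734181 tool heading 0.23147011413016857 axle est 0.026586885802079244 0.4805969821729916
nose s 0.1589 edge-heading 0.056 | sides slope [-0.085  0.056] width 0.069 mid lat at nose 0.4757 at -75 0.4768
(80.25447082519531, 65.04904174804688) [[0.0977, 0.4358], [0.1626, 0.4397], [0.1577, 0.5199], [0.0928, 0.5159]]
```

```bash
cat >> h.py <<'E'
def tool(o):
    d=-o['eef_rot'][:2,0];p=o['position'][:2];return p,d/np.linalg.norm(d)
def check(im,o,off=.0112):
    """ball tip and outer edges of the nose wall found along scan lines near the pose expected from the hand"""
    p,d=tool(o);n=np.array([-d[1],d[0]]);c=p+(off+.075)*d;g=im.min(2).astype(np.float32)
    def scan(a0,a1,b0,b1,z,k=121):
        t=np.linspace(0,1,k);P=np.array([[*(c+(a0+(a1-a0)*s)*d+(b0+(b1-b0)*s)*n),z] for s in t])
        q=proj('top',P).astype(np.float32);return t,cv2.remap(g,q[:,:1],q[:,1:],1)[:,0]
    def edge(*a):
        t,v=scan(*a);v=cv2.GaussianBlur(v.reshape(-1,1),(1,9),0)[:,0];gr=np.diff(v);i=np.argmax(gr);return a,t[i],gr[i]
    for b in(-.04,.0,.03,.04):_,t,gr=edge(.10,.06,b,b,.07);print('nose wall a=%.4f at b=%.3f (%.1f)'%(.10-.04*t,b,gr))
    for a in(.0,.03,.06):
        for k in(1,-1):_,t,gr=edge(a,a,k*.075,k*.035,.07);print('side %+d at a=%.2f b=%.4f (%.1f)'%(k,a,k*(.075-.04*t),gr))
    _,t,gr=edge(.14,.10,0,0,.048);print('ball tip a=%.4f'%(.14-.04*t),gr)
    t,v=scan(.111,.111,-.02,.02,.048,41);print('ball scan',v.astype(int).tolist())
E
python3 - <<'E'
from h import *
check(cv2.imread('pics/t8.png'),bot.get_obs())
E
```

```text
nose wall a=0.0633 at b=-0.040 (14.3)
nose wall a=0.0680 at b=0.000 (14.5)
nose wall a=0.0833 at b=0.030 (10.4)
nose wall a=0.0943 at b=0.040 (0.4)
side +1 at a=0.00 b=0.0417 (7.1)
side -1 at a=0.00 b=-0.0633 (11.3)
side +1 at a=0.03 b=0.0390 (6.6)
side -1 at a=0.03 b=-0.0663 (12.5)
side +1 at a=0.06 b=0.0367 (10.6)
side -1 at a=0.06 b=-0.0693 (10.8)
ball tip a=0.1247 0.3915558
ball scan [130, 121, 112, 105, 100, 102, 106, 108, 107, 106, 105, 106, 107, 108, 108, 106, 105, 105, 106, 108, 109, 110, 109, 107, 106, 106, 107, 106, 105, 106, 106, 106, 106, 106, 106, 106, 107, 107, 108, 108, 107]
```

```bash
python3 - <<'E'
from h import *
im=cv2.imread('pics/t8.png');f=5
z=cv2.resize(im[190:300,210:370],None,fx=f,fy=f,interpolation=cv2.INTER_CUBIC)
for i in range(0,160,20):cv2.putText(z,str(210+i),(i*f,10),0,.4,(0,0,255));cv2.line(z,(i*f,12),(i*f,18),(0,0,255))
for i in range(0,110,20):cv2.putText(z,str(190+i),(0,i*f+4),0,.4,(0,0,255))
o=bot.get_obs();p,d=tool(o);n=np.array([-d[1],d[0]]);c=p+.0862*d
for a,b in[(.075,.052),(.075,-.052),(-.02,-.052),(-.02,.052)]:
    q=(proj('top',[[*(c+a*d+b*n),.07]])[0]-[210,190]+.5)*f;cv2.circle(z,tuple(q.astype(int)),3,(255,0,255),-1)
cv2.imwrite('pics/t8z.png',z)
E
```

```text
(no output)
```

View pics/t8z.png

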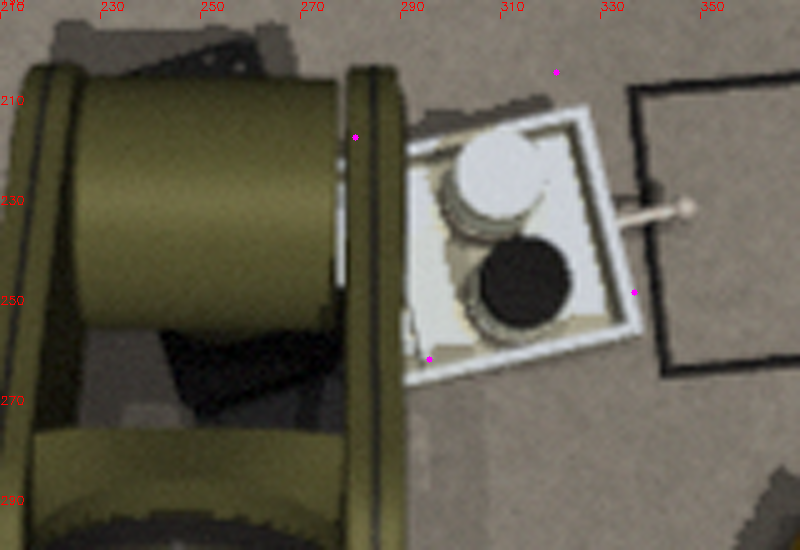

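The nose corners are at px (327,211) and (338,256) and the ball at (347.2,231.4). The magenta marks for "flush with the fingers" lie left of the caddy, so it has turned less than the hand. I'll compute its true pose.

```bash
cat >> h.py <<'E'
def pose(nl,nr,ball,o):
    A=lambda p,z:(lambda w:np.array([w@D,w@N]))(ray('top',[p],z)[0,:2])
    a,b,c=A(nl,.07),A(nr,.07),A(ball,.048);m=(a+b)/2
    e=a-b;print('nose mid s,l',m.round(4),'width',np.linalg.norm(e).round(4),'heading(edge) %.3f'%np.arctan2(-e[0],e[1]),'ball',c.round(4),'heading(stud) %.3f'%np.arctan2(*(c-m)[::-1]),np.linalg.norm(c-m).round(4))
E
python3 - <<'E'
from h import *
o=bot.get_obs()
pose((248,228.3),(251.2,275.3),(266.7,251.3),o)
pose((327,211),(338,256),(347.2,231.4),o)
p,d=tool(o);n=np.array([-d[1],d[0]])
for k in(.047,-.047):
    q=p+.0112*d+k*n;print('finger outer front',q@D,q@N)
E
```

```text
nose mid s,l [-0.0299  0.4674] width 0.1036 heading(edge) -0.004 ball [0.0073 0.4669] heading(stud) -0.012 0.0372
nose mid s,l [0.1559 0.4922] width 0.1029 heading(edge) 0.127 ball [0.1933 0.4966] heading(stud) 0.115 0.0377
finger outer front -0.00779308422693141 0.5210377858980456
finger outer front 0.013772468153682976 0.42954463566634465
```

```bash
cat >> h.py <<'E'
def fit(im,s,l,phi,w=.014):
    """refine caddy nose pose (s,l,phi in the dock-aligned frame) by scanning inwards over nose and side edges (rim, z .07) and the ball"""
    g=cv2.GaussianBlur(im.min(2),(3,3),0).astype(np.float32)
    for it in range(3):
        h=np.array([np.cos(phi),np.sin(phi)]);v=np.array([-h[1],h[0]]);o=np.array([s,l])
        def val(a,b,z):
            q=o+np.outer(a,h)+np.outer(b,v);P=np.c_[np.outer(q[:,0],D)+np.outer(q[:,1],N),np.full(len(q),z)]
            q=proj('top',P).astype(np.float32);return cv2.remap(g,q[:,:1],q[:,1:],1)[:,0]
        t=np.linspace(w,-w,113);one=np.ones(113)
        def first(x):
            lo,hi=np.median(x[:15]),x.max()
            if hi-lo<25:return np.nan
            return t[np.argmax(x>(lo+hi)/2)]
        B=np.r_[np.linspace(-.044,-.012,9),np.linspace(.012,.044,9)]
        e=np.array([first(val(t,b*one,.07)) for b in B]);A=np.linspace(-.06,-.008,12)
        L=np.array([first(val(a*one,.052+t,.07)) for a in A]);R=np.array([first(val(a*one,-.052-t,.07)) for a in A])
        md=lambda x:np.nanmedian(x)
        def sl(x,y):
            k=np.isfinite(y)&(abs(y-md(y))<.004);return np.polyfit(x[k],y[k],1) if k.sum()>4 else [np.nan]*2
        E,l1,r1=sl(B,e),sl(A,L),sl(A,-R)
        dphi=np.nanmean([-E[0],l1[0],r1[0]]);ds=E[1];dl=np.nanmean([l1[1],r1[1]])
        s,l=o+ds*h+dl*v;phi+=dphi
    tt=np.linspace(-.02,.02,81);bs=val(.036*np.ones(81),tt,.048);k=np.clip(bs-np.median(bs)-15,0,None)
    print('nose s %.4f l %.4f phi %.3f'%(s,l,phi),'resid slopes',np.round([-E[0],l1[0],r1[0]],3),'width err %.4f'%(l1[1]-r1[1]),'ball lat %.4f'%((k@tt)/max(k.sum(),1)))
    return s,l,phi
def summary(s0,l0,ph0,name):
    o=bot.get_obs();im=caddy(name);s,l,ph=fit(im,s0,l0,ph0)
    p,d=tool(o);print('clock',o['clock'],'ft',o['ft_force'].round(1),'tool heading %.3f'%np.arctan2(d@N,d@D),'tcp',(p@D).round(4),(p@N).round(4))
    h=np.array([np.cos(ph),np.sin(ph)]);v=np.array([-h[1],h[0]]);t=np.array([s,l])-.15*h
    print('tail',t.round(4),'axle',(t+.025*h).round(4))
    n=np.array([-d[1],d[0]])
    for k in(.041,-.041):
        q=p+.0112*d+k*n;q=np.array([q@D,q@N])-t;print('finger gap %.4f at b %.4f'%(-(q@h),q@v))
E
python3 - <<'E'
from h import *
fit(cv2.imread('pics/top0.png'),-.03,.4674,-.01);fit(cv2.imread('pics/t7.png'),.07,.4676,-.01);fit(cv2.imread('pics/t8.png'),.156,.492,.12)
summary(.156,.492,.12,'t9')
E
```

```text
nose s -0.0314 l 0.4679 phi -0.003 resid slopes [-0.006  0.032 -0.031] width err 0.0011 ball lat 0.0001
nose s 0.0707 l 0.4679 phi 0.009 resid slopes [-0.019  0.028 -0.01 ] width err 0.0001 ball lat -0.0013
nose s 0.1573 l 0.4939 phi 0.165 resid slopes [-0.02   0.051 -0.027] width err 0.0015 ball lat -0.0020
nose s 0.1582 l 0.4937 phi 0.161 resid slopes [-0.026  0.056 -0.028] width err 0.0016 ball lat -0.0020
clock 14.45 ft [-0.1 -0.6 -0.1] tool heading 0.231 tcp -0.0079 0.4727
tail [0.0101 0.4697] axle [0.0348 0.4737]
finger gap 0.0090 at b 0.0476
finger gap 0.0032 at b -0.0342
```

Request:
move_arm([
  {"slide": [-0.027,0.006,0],"angular": [0,0,0.017],"hand": 70},
  {"slide": [-0.027,0.006,0],"angular": [0,0,0.017],"hand": 70},
  {"slide": [-0.027,0.006,0],"angular": [0,0,0.017],"hand": 70},
  {"slide": [-0.027,0.006,0],"angular": [0,0,0.017],"hand": 70},
  {"slide": [-0.027,0.006,0],"angular": [0,0,0.017],"hand": 70},
  {"slide": [-0.027,0.006,0],"angular": [0,0,0.017],"hand": 70},
  {"slide": [-0.08,0,0],"angular": [0,0,0],"hand": 70},
  {"slide": [-0.12,0,0],"angular": [0,0,0],"hand": 70},
  {"slide": [-0.16,0,0],"angular": [0,0,0],"hand": 70},
  {"slide": [-0.16,0,0],"angular": [0,0,0],"hand": 70},
  {"slide": [-0.16,0,0],"angular": [0,0,0],"hand": 70},
  {"slide": [-0.16,0,0],"angular": [0,0,0],"hand": 70},
])

```text
clock: 16.0
position: [0.478, 0.0079, 0.0321]
eef_rot: [[-0.189, 0.982, 0.0], [0.982, 0.189, 0.0], [-0.0, 0.0, -1.0]]
ft_force: [0.2, 1.4, 0.2]
width: 0.0699
grasp_force: 0.8
```

```bash
python3 - <<'E'
from h import *
summary(.182,.495,.13,'t10')
E
```

```text
nose s 0.1825 l 0.4960 phi 0.154 resid slopes [-0.028  0.048 -0.032] width err 0.0015 ball lat -0.0017
clock 16.0 ft [0.2 1.4 0.2] tool heading 0.129 tcp 0.0212 0.4776
tail [0.0343 0.4731] axle [0.059  0.4769]
finger gap 0.0001 at b 0.0472
finger gap 0.0021 at b -0.0347
```

Request:
move_arm([
  {"slide": [-0.1,0,0],"angular": [0,0,0],"hand": 70},
  {"slide": [-0.167,0,0],"angular": [0,0,0],"hand": 70},
  {"slide": [-0.167,0,0],"angular": [0,0,0],"hand": 70},
  {"slide": [-0.167,0,0],"angular": [0,0,0],"hand": 70},
  {"slide": [-0.167,0,0],"angular": [0,0,0],"hand": 70},
  {"slide": [-0.167,0,0],"angular": [0,0,0],"hand": 70},
  {"slide": [-0.167,0,0],"angular": [0,0,0],"hand": 70},
  {"slide": [-0.167,0,0],"angular": [0,0,0],"hand": 70},
  {"slide": [-0.167,0,0],"angular": [0,0,0],"hand": 70},
  {"slide": [-0.167,0,0],"angular": [0,0,0],"hand": 70},
])

```text
clock: 17.3
position: [0.487, -0.0393, 0.0321]
eef_rot: [[-0.189, 0.982, -0.0], [0.982, 0.189, 0.0], [0.0, -0.0, -1.0]]
ft_force: [-0.6, 1.2, 0.9]
width: 0.0699
grasp_force: 0.8
```

```bash
python3 - <<'E'
from h import *
summary(.231,.501,.14,'t11')
E
```

```text
nose s 0.2301 l 0.5030 phi 0.175 resid slopes [-0.044  0.096 -0.042] width err 0.0023 ball lat -0.0027
clock 17.3 ft [-0.6  1.2  0.9] tool heading 0.129 tcp 0.0688 0.4837
tail [0.0824 0.4769] axle [0.107  0.4813]
finger gap -0.0008 at b 0.0495
finger gap 0.0029 at b -0.0324
```

Request:
move_arm([
  {"slide": [-0.13,0,0],"angular": [0,0,0],"hand": 70},
  {"slide": [-0.167,0,0],"angular": [0,0,0],"hand": 70},
  {"slide": [-0.167,0.009,0],"angular": [0,0,0.009],"hand": 70},
  {"slide": [-0.167,0.009,0],"angular": [0,0,0.009],"hand": 70},
  {"slide": [-0.167,0.009,0],"angular": [0,0,0.009],"hand": 70},
  {"slide": [-0.167,0.009,0],"angular": [0,0,0.009],"hand": 70},
  {"slide": [-0.167,0.009,0],"angular": [0,0,0.009],"hand": 70},
  {"slide": [-0.167,0.009,0],"angular": [0,0,0.009],"hand": 70},
  {"slide": [-0.167,0.009,0],"angular": [0,0,0.009],"hand": 70},
])

```text
clock: 18.48
position: [0.4964, -0.0824, 0.0321]
eef_rot: [[-0.126, 0.992, 0.0], [0.992, 0.126, -0.0], [-0.0, 0.0, -1.0]]
ft_force: [0.1, 1.6, -0.4]
width: 0.0699
grasp_force: 0.8
```

```bash
python3 - <<'E'
from h import *
summary(.272,.505,.1,'t12')
E
```

```text
nose s 0.2753 l 0.5012 phi 0.081 resid slopes [ 0.005    nan -0.008] width err nan ball lat 0.0001
clock 18.475 ft [ 0.1  1.6 -0.4] tool heading 0.066 tcp 0.1123 0.4904
tail [0.1258 0.489 ] axle [0.1508 0.491 ]
finger gap 0.0015 at b 0.0434
finger gap 0.0028 at b -0.0386
```

Request:
move_arm([
  {"slide": [-0.13,0.009,0],"angular": [0,0,0.009],"hand": 70},
  {"slide": [-0.167,0.009,0],"angular": [0,0,0.009],"hand": 70},
  {"slide": [-0.167,0.009,0],"angular": [0,0,0.009],"hand": 70},
  {"slide": [-0.167,0.009,0],"angular": [0,0,0.009],"hand": 70},
  {"slide": [-0.167,0.009,0],"angular": [0,0,0.009],"hand": 70},
  {"slide": [-0.167,0.009,0],"angular": [0,0,0.009],"hand": 70},
  {"slide": [-0.167,0.009,0],"angular": [0,0,0.009],"hand": 70},
  {"slide": [-0.13,0.009,0],"angular": [0,0,0.009],"hand": 70},
])

```text
clock: 19.52
position: [0.502, -0.1198, 0.0321]
eef_rot: [[-0.054, 0.999, -0.0], [0.999, 0.054, 0.0], [0.0, -0.0, -1.0]]
ft_force: [0.5, 1.7, -0.4]
width: 0.0699
grasp_force: 0.8
```

```bash
python3 - <<'E'
from h import *
summary(.312,.499,.03,'t13')
E
```

```text
nose s 0.3153 l 0.4988 phi 0.037 resid slopes [ 0.       nan -0.006] width err nan ball lat 0.0014
clock 19.525 ft [ 0.5  1.7 -0.4] tool heading -0.006 tcp 0.1501 0.4938
tail [0.1654 0.4932] axle [0.1903 0.4941]
finger gap 0.0023 at b 0.0417
finger gap 0.0058 at b -0.0402
```

Request:
move_arm([
  {"slide": [-0.083,0,0],"angular": [0,0,0.003],"hand": 70},
  {"slide": [-0.083,0,0],"angular": [0,0,0.003],"hand": 70},
  {"slide": [-0.083,0,0],"angular": [0,0,0.003],"hand": 70},
  {"slide": [-0.083,0,0],"angular": [0,0,0.003],"hand": 70},
  {"slide": [-0.083,0,0],"angular": [0,0,0],"hand": 70},
])

```text
clock: 20.2
position: [0.5026, -0.1321, 0.0321]
eef_rot: [[-0.043, 0.999, -0.0], [0.999, 0.043, -0.0], [0.0, -0.0, -1.0]]
ft_force: [1.1, 1.2, -0.5]
width: 0.0697
grasp_force: 0.7
```

```bash
python3 - <<'E'
from h import *
summary(.327,.498,.03,'t14')
E
```

```text
nose s nan l nan phi nan resid slopes [nan nan nan] width err nan ball lat 0.0000
clock 20.2 ft [ 1.1  1.2 -0.5] tool heading -0.018 tcp 0.1623 0.4937
tail [nan nan] axle [nan nan]
finger gap nan at b nan
finger gap nan at b nanh.py:72: RuntimeWarning: All-NaN slice encountered
  md=lambda x:np.nanmedian(x)
h.py:76: RuntimeWarning: Mean of empty slice
  dphi=np.nanmean([-E[0],l1[0],r1[0]]);ds=E[1];dl=np.nanmean([l1[1],r1[1]])
```

Request:
move_arm([
  {"slide": [-0.05,0,0],"angular": [0,0,0],"hand": 70},
  {"slide": [-0.05,0,0],"angular": [0,0,0],"hand": 70},
  {"slide": [-0.05,0,0],"angular": [0,0,0],"hand": 70},
  {"slide": [-0.05,0,0],"angular": [0,0,0],"hand": 70},
])

```text
clock: 20.75
position: [0.5029, -0.1373, 0.0321]
eef_rot: [[-0.043, 0.999, 0.0], [0.999, 0.043, 0.001], [0.001, 0.0, -1.0]]
ft_force: [1.5, 6.1, 1.7]
width: 0.0703
grasp_force: 2.9
```

```bash
python3 - <<'E' 2>/dev/null
from h import *
for w in(.006,.009,.011):
    fit(cv2.imread('pics/t14.png'),.3275,.4985,.028,w)
summary(.333,.498,.02,'t15')
fit(cv2.imread('pics/t15.png'),.333,.498,.02,.008)
g=cv2.imread('pics/t15.png').min(2)
# white side rim & nose: print column profile rows near the predicted nose right corner
q=proj('top',[[*(.333*D+(.498-.052)*N),.07],[*(.333*D+(.498+.052)*N),.07]]);print(q)
x,y=q[0].astype(int);print(g[y-8:y+6,x-14:x+10])
E
```

```text
nose s nan l nan phi nan resid slopes [nan nan nan] width err nan ball lat 0.0000
nose s nan l nan phi nan resid slopes [nan nan nan] width err nan ball lat 0.0000
nose s nan l nan phi nan resid slopes [nan nan nan] width err nan ball lat 0.0000
nose s nan l nan phi nan resid slopes [nan nan nan] width err nan ball lat 0.0000
clock 20.75 ft [1.5 6.1 1.7] tool heading -0.018 tcp 0.1676 0.4937
tail [nan nan] axle [nan nan]
finger gap nan at b nan
finger gap nan at b nan
nose s nan l nan phi nan resid slopes [nan nan nan] width err nan ball lat 0.0000
[[414.78099319 247.2332132 ]
 [407.80095824 201.31858703]]
[[ 32  32  44  46  44  46  50  57  58  92 165 213 184  79  27  31  30  29
   28  28  77 129 133 132]
 [ 31  37  45  45  44  45  49  57  59  66 153 212 187  99  31  30  26  25
   32  26  72 122 131 132]
 [ 32  39  42  44  42  46  54  58  56  57 141 215 190 110  26  21  18  19
   22  29  66 117 132 128]
 [ 34  40  45  44  43  46  45  56  56  57 136 206 203 143  10  14  15  15
   19  24  62 108 130 127]
 [ 27  41  43  40  49  48  53  58  57  53 115 186 211 178   5  11  19  19
   16  2
[... 228 characters left out ...]
42  42  43  54  66  70  57  53  58  76 153 213 183  84   5  17  23
   25  27  26  63 115 129]
 [ 38  44  42  42  56  87 115 114 127 127 131 174 214 187  94   6  11  22
   20  16  30  66 114 134]
 [ 41  41  40  44  78 153 190 198 212 215 215 213 213 199 133   8  13  21
   18  21  26  69 117 132]
 [ 33  44  45  46 103 180 201 197 202 198 198 190 188 178 131   3  10  18
   21  23  31  63 115 135]
 [ 34  44  44  46  68 121 140 140 135 117  99  65  49  27  17  11  12  18
   19  22  33  55 102 136]
 [ 41  45  44  45  61  90  99  95  93  95  77  39  34  30  28  21  21  26
   26  25  29  34  90 133]
 [ 39  43  43  42  69 109 104  99 101  96  84  55  33  27  30  28  29  28
   31  29  32  30  74 114]]
```

The force rose to 6.1 N, so the ball is on the rollers. The right nose corner at px (414.2,249.7) puts the nose near l ≈ 0.4925, about square. I'll press on in half-millimetre rows.

Request:
move_arm([
  {"slide": [-0.02,0,0],"angular": [0,0,0],"hand": 70},
  {"slide": [-0.02,0,0],"angular": [0,0,0],"hand": 70},
  {"slide": [-0.02,0,0],"angular": [0,0,0],"hand": 70},
])

```text
clock: 21.18
position: [0.503, -0.1382, 0.0321]
eef_rot: [[-0.044, 0.999, -0.0], [0.999, 0.044, 0.003], [0.003, 0.0, -1.0]]
ft_force: [1.8, 7.5, 1.8]
width: 0.0699
grasp_force: 3.9
```

Request:
move_arm([
  {"slide": [-0.02,0,0],"angular": [0,0,0],"hand": 70},
  {"slide": [-0.02,0,0],"angular": [0,0,0],"hand": 70},
])

```text
clock: 21.42
position: [0.5031, -0.1394, 0.0321]
eef_rot: [[-0.044, 0.999, 0.0], [0.999, 0.044, 0.003], [0.003, 0.0, -1.0]]
ft_force: [3.0, 9.3, 0.3]
width: 0.0699
grasp_force: 3.6
```

Request:
move_arm([
  {"slide": [-0.015,0,0],"angular": [0,0,0],"hand": 70},
  {"slide": [-0.015,0,0],"angular": [0,0,0],"hand": 70},
])

```text
clock: 21.68
position: [0.5032, -0.1406, 0.0321]
eef_rot: [[-0.044, 0.999, 0.0], [0.999, 0.044, 0.002], [0.002, 0.0, -1.0]]
ft_force: [1.7, 5.3, -0.0]
width: 0.0702
grasp_force: 2.9
```

```bash
python3 - <<'E' 2>/dev/null
from h import *
for t in('t15','t16'):
    im=caddy('t16') if t=='t16' else cv2.imread('pics/t15.png')
    b=im.astype(int);g=b.min(2)
    # nose edge: last bright rim column per row, sub-pixel
    rows=[y for y in list(range(236,248))];ex=[]
    for y in rows:
        r=g[y,402:424].astype(float);i=r.argmax();j=i
        while r[j]>110:j+=1
        ex.append(402+j-1+(r[j-1]-110)/(r[j-1]-r[j]))
    print(t,'edge',np.round(np.polyfit(rows,ex,1),3),'x at 242: %.2f'%np.polyval(np.polyfit(rows,ex,1),242))
    c=g[:,404:412].astype(float).mean(1)[240:258];print('bottom profile',c.astype(int))
    # ball/rollers patch
print(g[214:236,416:440])
E
```

```text
t15 edge [1.34000e-01 3.80861e+02] x at 242: 413.18
bottom profile [ 85  83  80  77  73  75  73 116 184 183 110  81  89 100 112 111 112 109]
t16 edge [1.47000e-01 3.79129e+02] x at 242: 414.70
bottom profile [ 55  52  53  53  51  50  52  89 140 135  92  65  67  81  93  92  93  95]
[[ 96 124 130 126 126 126 112 100 123 128 123 107  93  87  93 102 111 107
   95  98 132 132 126 124]
 [167 151 123 113 102 100  99  81  76  63  60  50  44  43  40  38  40  35
   34  77 128 131 132 127]
 [197 192 156 116  83  54  43  46  49  49  50  46  42  43  39  29  32  33
   30  69 122 131 133 127]
 [178 190 200 193 161 114  78  48  50  65  90 110  82  40  30  25  30  30
   30  64 119 134 131 127]
 [ 81 142 182 195 200 190 161 111  94 134 176 204 166 104  31  28  29  30
   29  60 113 138 135 126]
 [ 65  67  84 142 179 191 201 175 150 199 211 214 210 178  39  33  29  27
   30  53 103 135 131 126]
 [ 63  67  64  63  85 142 180 159 141 204 212 214 214 180  60  31  33  27
   27  40  93 136 135 127]
 [ 62  60  61  62  64  61  72  77  87 160 209 212 207 166  50  27  29  30
   26  33  79 131 136 130]
 [ 65  61 
[... 704 characters left out ...]
47  54  71 102 102 105 117 147 143 166 210 213 211 193 109  32  33
   26  29  28  69 119 134]
 [ 45  52  56  56  54  66 113 170 202 189 186 211 212 211 198 128  31  31
   24  31  30  61 119 136]
 [ 45  45  55  58  91 139 184 201 196 165 153 197 207 202 169  86  28  28
   27  29  30  55 105 136]
 [ 46  49  58 108 170 204 203 188 164 107  70 112 162 148  88  28  28  31
   30  30  30  38  95 133]
 [ 48  54 103 168 203 200 176 130  72  70  65  52  42  31  27  25  31  27
   35  37  39  49  87 129]
 [ 45  80 157 200 196 166 103  60  62  60  64  72  77  69  66  73  81  84
   87 104 112 118 126 140]
 [ 49  78 147 190 171 110  82  91  90  92 110 145 160 144 148 153 159 163
  170 187 187 188 183 182]]
```

The force dropped to 5.3 N, so the ball is passing the rollers. The nose edge slope of 0.147 is close to the 0.152 expected when square. Next I'll feel for the stops.

Request:
move_arm([
  {"slide": [-0.02,0,0],"angular": [0,0,0],"hand": 70},
  {"slide": [-0.02,0,0],"angular": [0,0,0],"hand": 70},
  {"slide": [-0.02,0,0],"angular": [0,0,0],"hand": 70},
])

```text
clock: 22.1
position: [0.5031, -0.1438, 0.0321]
eef_rot: [[-0.043, 0.999, -0.0], [0.999, 0.043, -0.0], [-0.0, -0.0, -1.0]]
ft_force: [1.8, 0.2, 0.1]
width: 0.0704
grasp_force: 0.6
```

Request:
move_arm([
  {"slide": [-0.025,0,0],"angular": [0,0,0],"hand": 70},
  {"slide": [-0.025,0,0],"angular": [0,0,0],"hand": 70},
])

```text
clock: 22.35
position: [0.5029, -0.1456, 0.032]
eef_rot: [[-0.043, 0.999, -0.001], [0.999, 0.043, -0.001], [-0.001, -0.001, -1.0]]
ft_force: [0.2, -0.2, -0.2]
width: 0.0699
grasp_force: 0.0
```

```bash
cat >> h.py <<'E'
def edge(name):
    o=bot.get_obs();im=caddy(name);g=im.min(2);rows=list(range(230,248));ex=[]
    for y in rows:
        r=g[y,404:424].astype(float);i=r.argmax();j=i
        while r[j]>110:j+=1
        ex.append(404+j-1+(r[j-1]-110)/(r[j-1]-r[j]))
    f=np.polyfit(rows[6:],ex[6:],1);x=np.polyval(f,242);w=ray('top',[[x,242]],.07)[0,:2]
    c=g[:,405:413].astype(float).mean(1)[240:258]
    p,d=tool(o);print(o['clock'],o['ft_force'].round(1),'tcp s %.4f l %.4f'%(p@D,p@N),'edge x %.2f slope %.3f nose s %.4f'%(x,f[0],w@D),'bottom',c.astype(int))
E
python3 - <<'E'
from h import *
edge('t17')
E
```

```text
22.35 [ 0.2 -0.2 -0.2] tcp s 0.1759 l 0.4931 edge x 417.32 slope 0.141 nose s 0.3403 bottom [ 43  43  43  44  45  45  50  78 107 104  60  45  50  60  67  71  75  82]
```

Request:
move_arm([
  {"slide": [-0.033,0,0],"angular": [0,0,-0.006],"hand": 70},
  {"slide": [-0.033,0,0],"angular": [0,0,-0.006],"hand": 70},
  {"slide": [-0.025,0,0],"angular": [0,0,0],"hand": 70},
])

```text
clock: 22.78
position: [0.5035, -0.1473, 0.0321]
eef_rot: [[-0.055, 0.998, 0.001], [0.998, 0.055, 0.001], [0.001, 0.001, -1.0]]
ft_force: [2.2, 3.9, 0.1]
width: 0.07
grasp_force: 2.1
```

Request:
move_arm([
  {"slide": [-0.015,0,0],"angular": [0,0,0],"hand": 70},
  {"slide": [-0.015,0,0],"angular": [0,0,0],"hand": 70},
])

```text
clock: 23.02
position: [0.5039, -0.1475, 0.0321]
eef_rot: [[-0.055, 0.998, 0.001], [0.998, 0.055, 0.002], [0.002, 0.001, -1.0]]
ft_force: [3.4, 7.7, -1.0]
width: 0.07
grasp_force: 3.4
```

```bash
python3 - <<'E'
from h import *
edge('t18')
E
```

```text
Traceback (most recent call last):
  File "h.py", line 93, in edge
    while r[j]>110:j+=1
          ~^^^
IndexError: index 20 is out of bounds for axis 0 with size 20
```

Request:
move_arm([
  {"slide": [-0.01,0,0],"angular": [0,0,0],"hand": 70},
  {"slide": [0,0,0],"angular": [0,0,0],"hand": 70},
  {"slide": [0,0,0],"angular": [0,0,0],"hand": 70},
])

```text
clock: 23.45
position: [0.504, -0.1476, 0.0321]
eef_rot: [[-0.056, 0.998, 0.001], [0.998, 0.056, 0.002], [0.002, 0.001, -1.0]]
ft_force: [3.0, 6.9, -0.2]
width: 0.0699
grasp_force: 3.3
```

```bash
sed -i 's/while r\[j\]>110/while j<19 and r[j]>110/' h.py; python3 - <<'E'
from h import *
edge('t18')
for k in range(4):bot.snapshot('scene');o=bot.get_obs();print(o['ft_force'].round(1),o['clock'])
E
```

```text
23.45 [ 3.   6.9 -0.2] tcp s 0.1779 l 0.4942 edge x 417.37 slope 0.156 nose s 0.3404 bottom [40 40 41 42 40 41 43 53 68 63 43 39 39 41 45 52 56 61]
[ 3.4  6.4 -0.4] 23.55
[ 2.9  6.5 -1.2] 23.6
[ 3.3  7.  -1. ] 23.65
[3.2 7.1 0.6] 23.7
```

Request:
move_arm([
  {"slide": [-0.012,0,0],"angular": [0,0,0],"hand": 70},
  {"slide": [-0.012,0,0],"angular": [0,0,0],"hand": 70},
  {"slide": [0,0,0],"angular": [0,0,0],"hand": 70},
  {"slide": [0,0,0],"angular": [0,0,0],"hand": 70},
])

```text
clock: 24.2
position: [0.5044, -0.1477, 0.0321]
eef_rot: [[-0.056, 0.998, 0.002], [0.998, 0.056, 0.004], [0.003, 0.002, -1.0]]
ft_force: [4.1, 9.1, -0.9]
width: 0.0699
grasp_force: 4.4
```

```bash
python3 - <<'E'
from h import *
F=[]
for k in range(8):bot.snapshot('scene');o=bot.get_obs();F.append(o['ft_force'])
F=np.array(F);print(F.mean(0),F.std(0),np.linalg.norm(F.mean(0)),o['clock'],o['grasp_force'],o['position'])
E
```

```text
[ 4.84142212  8.55839826 -0.65753347] [0.44356088 0.39727871 0.31009926] 9.854841408880898 24.6 4.361442583613098 [ 0.50435764 -0.14772982  0.03212138]
```

The lean is 9.9 N in total, inside the 7–13 N band, with the nose on the stops. I'll hold it for over a second.

Request:
move_arm([
  {"slide": [0,0,0],"angular": [0,0,0],"hand": 70},
  {"slide": [0,0,0],"angular": [0,0,0],"hand": 70},
  {"slide": [0,0,0],"angular": [0,0,0],"hand": 70},
  {"slide": [0,0,0],"angular": [0,0,0],"hand": 70},
  {"slide": [0,0,0],"angular": [0,0,0],"hand": 70},
  {"slide": [0,0,0],"angular": [0,0,0],"hand": 70},
  {"slide": [0,0,0],"angular": [0,0,0],"hand": 70},
  {"slide": [0,0,0],"angular": [0,0,0],"hand": 70},
  {"slide": [0,0,0],"angular": [0,0,0],"hand": 70},
])

```text
clock: 25.72
position: [0.5043, -0.1477, 0.0321]
eef_rot: [[-0.056, 0.998, 0.002], [0.998, 0.056, 0.004], [0.003, 0.002, -1.0]]
ft_force: [4.6, 9.0, -0.9]
width: 0.07
grasp_force: 4.4
```

```bash
python3 - <<'E'
from h import *
edge('t19')
im=cv2.imread('pics/t19.png');print(im.min(2)[200:214,398:424])
# lateral: right rim bottom edge near the nose corner -> dock-frame lateral; rollers midpoint
g=im.min(2).astype(float)
m=(g[212:236,420:436]>195).astype(np.uint8);n,l,s,c=cv2.connectedComponentsWithStats(m);print(c[1:]+[420,212],s[1:,4])
print(g[240:256,406:418].astype(int))
E
```

```text
25.725 [ 4.6  9.  -0.9] tcp s 0.1781 l 0.4945 edge x 417.37 slope 0.152 nose s 0.3404 bottom [41 41 41 40 42 40 44 49 56 58 43 40 40 40 44 51 53 59]
[[ 49  50  46  51  50  44  42  34  13  17  32  40  43  46  40  32  34  41
   43  46  90 131 129 130 131 126]
 [ 52  47  46  51  50  48  44  27  10  18  30  45  44  43  41  33  36  42
   42  53  92 130 128 128 132 133]
 [ 53  51  51  46  48  47  40  24  14  19  34  47  44  42  39  33  42  46
   41  52  93 133 130 130 125 130]
 [ 51  48  50  51  52  47  43  19  13  23  33  43  40  43  41  37  38  45
   44  60 104 133 131 127 129 129]
 [ 50  47  50  52  48  48  40  20  10  26  38  42  44  43  37  32  39  42
   46  70 113 130 133 131 129 131]
 [ 54  53  50  54  49  46  33  12  15  26  40  46  41  44  33  34  43  46
   47  67 115 133 131 130 133 131]
 [ 53  51  55  56  49  45  23  14  19  27  40  44  44  41  36  41  44  48
   42  72 116 132 130 129 132 131]
 [ 56  57  56  55  52  46  18  15  17  31  38  43  44  38  33  35  44  41
   48  83 130 132 129 130 131 130]
 [ 59  57  57  55  50  41  12   9  19  34  47  40  45  36  35  35  47  41
   54
[... 855 characters left out ...]
 44  45  46  45  52 113 190 213 177]
 [ 37  31  32  42  47  44  52  56  95 173 213 178]
 [ 40  32  37  45  50  44  47  53  95 172 213 181]
 [ 38  32  39  42  44  42  49  59  85 167 213 188]
 [ 36  37  42  43  43  47  63  86  99 160 214 189]
 [ 38  31  42  42  42  50 111 165 165 181 212 197]
 [ 27  33  42  41  42  68 158 213 210 205 201 182]
 [ 31  36  41  41  44  77 153 184 165 157 132 112]
 [ 36  37  41  46  42  45  58  66  43  26  15  16]
 [ 29  42  46  43  43  42  33  30  29  24  22  24]
 [ 31  37  46  48  46  43  34  26  29  28  29  30]
 [ 35  38  40  45  43  44  41  30  30  31  35  30]
 [ 37  40  45  41  47  56  55  36  34  39  44  45]
 [ 31  43  43  44  48  74  91  61  63  68  74  74]]
```

Request:
move_arm([
  {"slide": [0.03,0,0],"angular": [0,0,0],"hand": 70},
  {"slide": [0.05,0,0],"angular": [0,0,0],"hand": 70},
  {"slide": [0.1,0,0],"angular": [0,0,0],"hand": 70},
  {"slide": [0.4,0,0],"angular": [0,0,0],"hand": 70},
  {"slide": [0.8,0,0],"angular": [0,0,0],"hand": 70},
  {"slide": [0.8,0,0],"angular": [0,0,0],"hand": 70},
  {"slide": [0.5,0,-0.5],"angular": [0,0,0],"hand": 70},
  {"slide": [0.5,0,-0.9],"angular": [0,0,0],"hand": 70},
  {"slide": [0.5,0,-0.9],"angular": [0,0,0],"hand": 70},
  {"slide": [0.5,0,-0.9],"angular": [0,0,0],"hand": 70},
  {"slide": [0.5,0,-0.9],"angular": [0,0,0],"hand": 70},
  {"slide": [0.5,0,-0.5],"angular": [0,0,0],"hand": 70},
  {"slide": [0,0,0],"angular": [0,0,0],"hand": 70},
  {"slide": [0,0,0],"angular": [0,0,0],"hand": 70},
])

```text
clock: 27.52
position: [0.4942, 0.0053, 0.169]
eef_rot: [[-0.055, 0.998, -0.002], [0.998, 0.055, -0.0], [-0.0, -0.002, -1.0]]
ft_force: [-0.8, -1.3, 0.6]
width: 0.0695
grasp_force: 0.0
```

```bash
python3 - <<'E' 2>/dev/null
from h import *
edge('t20');im=cv2.imread('pics/t20.png')
hsv=cv2.cvtColor(im,cv2.COLOR_BGR2HSV)
m=((hsv[:,:,2]>150)&(hsv[:,:,1]<60)).astype(np.uint8);m[:190]=0;m[265:]=0;m[:,418:]=0;m[:,335:340]=m[:,335:340];m[:,:330]=0
m=cv2.morphologyEx(cv2.morphologyEx(m,cv2.MORPH_CLOSE,np.ones((5,5))),cv2.MORPH_OPEN,np.ones((7,7)))
ct=max(cv2.findContours(m,0,2)[0],key=cv2.contourArea)[:,0]
W=ray('top',ct,.07)[:,:2];L=np.c_[W@D,W@N];r=cv2.minAreaRect((L*1000).astype(np.float32));print(r)
bl=((im.max(2)<60)).astype(np.uint8);n,l,s,c=cv2.connectedComponentsWithStats(bl[200:255,345:412]);k=s[1:,4].argmax()+1;print('black lid',s[k],c[k]+[345,200],ray('top',[c[k]+[345,200]],.121)[0]@np.r_[np.c_[D,N],[[0,0]]])
E
```

```text
27.525 [-0.8 -1.3  0.6] tcp s 0.0247 l 0.4936 edge x 416.52 slope 0.048 nose s 0.3386 bottom [ 47  59  92 123 118 102 110 155 206 191 105  74  79  94 104 108 113 111]
((227.3233184814453, 493.90435791015625), (104.05022430419922, 73.65859985351562), 89.69474029541016)
black lid [ 45  26  20  18 281] [399.41281139 234.97864769] [0.28638596 0.47000675]
```

```bash
python3 - <<'E' 2>/dev/null
from h import *
for t in('t19','t20'):
    g=cv2.imread(f'pics/{t}.png').min(2).astype(float);rows=range(234,249);ex=[]
    for y in rows:
        r=g[y,412:424];d=np.diff(r);j=d.argmin();w=np.clip(-d[max(j-1,0):j+2],0,None);ex.append(412+.5+(w@np.arange(max(j-1,0),j+2)[:len(w)])/w.sum())
    print(t,np.round(ex,1),np.polyfit(rows,ex,1).round(3))
print(g[236:250,410:424].astype(int))
E
```

```text
t19 [421.6 416.1 416.3 416.6 416.6 416.8 416.8 417.2 417.3 417.4 417.6 417.7
 418.  418.1 418.2] [2.20000e-02 4.12088e+02]
t20 [415.7 416.1 416.3 416.4 416.6 416.8 416.8 417.2 417.3 417.4 417.6 417.8
 417.8 418.  418.2] [1.64000e-01 3.77445e+02]
[[ 49  53  54 112 184 208 175  53  88 133 130 135 131 131]
 [ 57  55  58  91 170 210 177  51  37  45  95 129 133 127]
 [ 54  54  54  84 166 209 181  70  26  35  84 129 128 129]
 [ 53  57  55  68 145 208 186  98  28  33  78 125 127 130]
 [ 55  59  57  54 136 205 184 104  30  24  70 121 131 127]
 [ 56  55  55  51 134 201 200 140  23  30  63 116 128 128]
 [ 55  54  55  54 110 183 209 173  21  25  62 105 127 128]
 [ 53  52  58  55  94 168 207 174  26  19  51 101 131 128]
 [ 57  52  57  55  90 169 208 180  64  24  43  87 130 126]
 [ 63  54  56  53  85 162 207 184  94  23  37  76 125 129]
 [ 69  69  74  82  90 153 207 183  92  21  29  62 111 129]
 [145 140 149 162 162 178 207 185 101  16  25  59 111 127]
 [208 209 207 204 199 200 199 179 121  25  21  65 119 128]
 [189 191 182 167 161 152 127 108  76  20  30  65 112 129]]
```

The nose edge is in the same place before and after letting go. The caddy is square and centred at l = 0.4939 against 0.4938 for the dock. The hand is clear, so I'm handing in.

```bash
python3 -c "
from workcell import bot
print(bot.finish_job())"
```

```text
the job is handed in; nothing more can be done
None
```

I handed the job in at about 28 s with the caddy caught in the dock and square on both stops; it was leaned on with about 10 N for over a second and had not shifted after I let go, but the judge's verdict was not shown.

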